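# Hold the lid hinge lined up for its pin

## Robot

A 6-joint arm with a two-finger parallel gripper is mounted at the origin on a cart in front of the work surface, level with it; the furniture and walls round the work are solid. World frame = base frame: x ahead of the robot, y to its left, z up, the work surface at z = 0. Lengths are in m, angles in rad, forces in N, time in s.
With the tool pointing down it reaches from about 0.325 to 0.85 m from the base axis. Payload 4.4 kg.
Tool frame: the origin (TCP) lies at the very end of the fingers, on their centre line; the grasp point (between the pads) lies 19 mm behind it (robot.grip_point_offset is the distance from the TCP to the grasp point, in m); z points along the fingers, y is the line along which they close (so a half turn about z gives the same grasp; the last joint's range is limited). The gripper opens to 94 mm and grips with 3 to 60 N. Pads are 16 mm wide; open, the fingers measure 119 mm over their backs; the gripper's body (75 mm by 177 mm) begins 78 mm behind the grasp point.
Start: joints at [1.19, 0.207, 1.542, -0, 1.393, -0.15], TCP at [0.131, 0.56, 0.205] pointing down, gripper open.
Joint ranges: [-2.73, 2.73], [-0.86, 2.22], [0.23, 2.46], [-1.11, 4.25], [0.08, 2.63], [-2.82, 2.82]. Speed limits (rad/s): [2.79, 2.79, 3.14, 3.14, 3.14, 3.14].

## Interface

Orientations are given as a rotation vector (axis times angle).
In Python, from station import monitor, optics, ticket, robot gives the robot as it stands. The module is installed in compiled form; this text tells all that it offers.
- The arm moves only by the tool jog_arm, never from a script. Its argument "steps" is text: rows parted by semicolons, each of 7 numbers parted by spaces: the shift along the tool's x, y, z scaled (see below), then the turn, a rotation vector about the tool's x, y, z scaled (see below), then the gripper's target within -1 to 1 (shut at 1, half-way at 0, fully open at -1). A call has 1 to 12 rows; each row is the pose to reach, as a shift and turn from the pose commanded when the call began, along the tool's axes at that moment; what a row does not reach only later rows make up. The controller multiplies each number of a shift by 300 mm and each number of a turn by pi/2 rad. A row lasts 1/8 s, in which the tool goes at most 62.5 mm and 10.7 degrees, less where a joint would pass 70% of its speed; a pose out of reach is approached as far as the arm can. A call with a number of a shift or a turn outside -1 to 1 is refused whole. A call with a gripper value outside its range is refused whole. The fingers move at their own pace and stop on an object; "squeeze" is the grip in N (left out, the last holds). Time passes only in rows, so rows that repeat a pose let the fingers close. It gives the time, the measured TCP pose, the force, the opening and the grip force at its end, in the units of the state.
- monitor.read_state(): the state, without advancing time (a new reading comes with each control period).
- optics.get_image(name): name is "side" or "top" or "wrist"; returns the picture (400x640x3 uint8, blue, green, red); there is no depth.
- optics.camera_params(name): a dict with "vfov" (degrees; the focal length in pixels is half the picture's height over the tangent of half this angle, whatever the lens; pixels are square), "cx", "cy" (the principal point, pixels), "k1" (the pictures are not rectified: a ray, as slopes to the right and down, at radius r is drawn at 1 + k1 r^2 times it, then the intrinsics apply), "R" (3x3) and "t" (3): a world point X has camera coordinates R X + t. Camera axes: x right, y down, z forward; pixel columns grow to the right and rows downward; lengths in m; the calibration is good to about 2 mm. A picture is of the moment at which its call begins: read the wrist's pose just before it. camera_params takes no time and is no camera call; for the wrist camera it gives the pose at the moment of the call.
- ticket.close_job(): hands the job in; it is judged then, once.
The state is a dict: "clock": time; "qpos": joint angles; "joint_vel": joint speeds; "joint_efforts": joint torques, N m; "position": TCP position; "eef_rot": TCP orientation; "ft_force": force on the tool from outside, world axes, zero at the start; "ft_torque": the same for the moment, N m; "width": finger opening in m; "grasp_force": force on a finger pad.
Only numpy, scipy, OpenCV 4.12 (cv2) and the standard library are available. Lean on these libraries where they do the work, as an engineer would, in place of code of your own. Each camera call takes 0.05 s, during which the arm holds its last target. There are 200 camera calls.

## Task

An instrument case's lid is being re-hung: of the two lid rails on the black stands, take the one whose hinge knuckle fits between the two knuckles on the case edge, and lower it upright, knuckle down, between them so that it presses the spring plunger there right down to its stop and the three knuckle holes line up, ready for the pin. Finish while still holding the rail there against the spring, without letting go; leave the other rail on its stand and the pin, tools and other things on the bench where they are.

Things in the scene. Friction and masses are not known exactly. Their poses are not given: they have to be found in the camera images.
- rail_narrow: the lid rail that fits: aluminium bar 18 (x) x 100 (y) x 30 (z) mm, under its middle a steel leaf (60 long flange, 4 thick web) with one knuckle 24 mm long, outer diameter 18, hole 10, axis along y 24 mm below the bar's underside. Origin: centre of the bar's underside; z up; same after a half turn. Starts upright on stand_a, underside 46 mm above the bench. 110 to 210 g
- rail_narrow_knuckle (a point): centre of that rail's knuckle, on the hole's axis: 24 mm below the rail's origin; axes as the rail's
- rail_wide: the other lid rail, too wide to fit: aluminium bar 18 (x) x 100 (y) x 30 (z) mm, under its middle a steel leaf (60 long flange, 4 thick web) with one knuckle 44 mm long, outer diameter 18, hole 10, axis along y 24 mm below the bar's underside. Origin: centre of the bar's underside; z up; same after a half turn. Starts on stand_b; leave it alone
- stand_a: fixed black holder of rail_narrow: base 60 (x) x 108 (y) x 6 mm; two posts 14 wide at y = -43 and +43, tops at 46 mm, with 7 mm lips either side of the bar's ends, so lift the bar straight up. Between the posts 72 mm are free to take the bar across its 18 mm. Origin under the base; the rail's y lies along the stand's y. The two stands swap places
- stand_b: fixed black holder of rail_wide: base 60 (x) x 108 (y) x 6 mm; two posts 14 wide at y = -43 and +43, tops at 46 mm, with 7 mm lips either side of the bar's ends, so lift the bar straight up. Between the posts 72 mm are free to take the bar across its 18 mm. Origin under the base; the rail's y lies along the stand's y. The two stands swap places
- case_edge: fixed case edge, origin on the bench under the hinge axis: base plate x -30..+55, y -55..+55, 8 high; grey block x +15..+53 with a flat steel leaf, top at 43 mm, carrying two knuckles (outer diameter 18, hole 10) on an axis along y at x = 0, height 42, at y -34..-16 and +16..+34: a 32 mm gap, in it the spring plunger. Rail's y goes along this y, either way round
- case_axis (a point): the point on the case edge's hinge axis midway between its two knuckles, 42 mm above the bench, where the centre of the rail's knuckle belongs; axes as case_edge's (y along the hinge axis)
- plunger_head (a point): bottom of the V-shaped groove (walls at 45 degrees, groove along y, 22 long) in the grey plunger head; the round knuckle settles into it. With a knuckle in the V, its axis lies 12.7 mm above this point
- plunger (a joint): travel of the spring plunger, straight down: 0 up, 0.008 m down on its stop. The spring pushes up with about 3.2 N when up and 6.4 N at the stop, more than the rail's weight. A knuckle in its V lies on the hinge axis when the plunger is on its stop, 8 mm higher when it is up
- hinge_pin: the loose L-shaped steel hinge pin (6 mm thick, long leg 75 mm along its y, short leg 16 mm), lying on the bench; not to be used yet; origin on the bench under the long leg's middle
- flux_tub: small round tub with a black lid, diameter 47, 29 high, stands on the bench; origin under its centre; bystander
- screw_dish: round steel dish of screws, diameter 85, 18 high; origin under its centre; bystander
- driver_1: small screwdriver with blue handle, 142 long, 12 thick, lying on the bench; bystander
Not all that is in view belongs to the job. What is shaped like the case_edge but pink is not meant. Leave any blue look-alike of the rail_narrow alone.

How it is judged:
On the way, in this order (a step that is already met when the one before it is completed fails the run):
1. the rail with the narrow knuckle is lifted off its stand (height (world z) of rail_narrow above 0.06 m and contact force between rail_narrow and stand_a below 0.1 N), for 0.2 s.
2. its knuckle, between the case edge's two knuckles, presses the plunger down to its stop (value of joint plunger above 0.007 m and contact force between rail_narrow and case_edge above 2 N), for 0.2 s.
At the end, for the whole second after the job is handed in: Rail's knuckle centred on the hinge axis within 3 mm across it and in height (5 mm along it), axes parallel within 0.07 rad, rail upright within 0.1 rad and still, plunger pressed beyond 7 of its 8 mm by the rail (over 2 N), fingers still gripping the rail (over 2 N) (all of step 2 and x of rail_narrow_knuckle in the frame of case_axis between -0.003 and 0.003 m and y of rail_narrow_knuckle in the frame of case_axis between -0.005 and 0.005 m and z of rail_narrow_knuckle in the frame of case_axis between -0.003 and 0.003 m and angle between the y axis of rail_narrow and the y axis of case_edge, either way round below 0.07 rad and angle between rail_narrow's own z axis and vertical below 0.1 rad and contact force between the fingers and rail_narrow above 2 N and linear speed of rail_narrow below 0.01 m/s); the arm keeps its last pose, push and grip.
It fails at once if the other rail is moved more than 1 cm (distance of rail_wide from where it was at the start of the episode above 0.01 m).
It fails at once if the hinge pin, tub, dish or screwdriver is moved more than 2 cm (distance of any of hinge_pin, flux_tub, screw_dish, driver_1 from where it was at the start of the episode above 0.02 m).
It also fails if it takes over 38 s, if anything falls off the work surface, if the arm or the gripper's body presses on something with over 40 N, if the wrist force passes 120 N, or if a joint passes its speed limit or range.

## Working session

There is one attempt and no reset: what is moved stays moved. The work goes in short steps, Python scripts to look and compute and a tool call to move; the robot and the scene stay as the last step left them, time stands still between calls to the robot, and variables do not carry over. Pictures are saved under pics/ and viewed, at most 10 in all, crops included, and the job is handed in when it is done.

Besides the shell and the picture viewer there is one more tool, called as name(argument=value, ...), one argument or row to a line, values as JSON. jog_arm: Moves the arm, as the interface text tells. Shifts and turns lie within -1 to 1; 1 stands for 300 mm of shift or pi/2 rad of turn. Its arguments: {"type":"object","properties":{"steps":{"type":"string"},"squeeze":{"type":"number"}},"required":["steps"]}

```bash
mkdir -p pics
cat > h.py <<'E'
import numpy as np, cv2
from station import monitor, optics, ticket, robot
from scipy.spatial.transform import Rotation as Ro
def grab(n,f):
    p=optics.camera_params(n); im=optics.get_image(n); cv2.imwrite('pics/'+f,im); np.save('pics/'+f+'.npy',p,allow_pickle=True); return im,p
def load(f): return np.load('pics/'+f+'.npy',allow_pickle=True).item()
def K(p):
    f=200/np.tan(np.radians(p['vfov'])/2); return np.array([[f,0,p['cx']],[0,f,p['cy']],[0,0,1]]),np.array([p['k1'],0,0,0,0.])
def proj(p,X):
    k,d=K(p); return cv2.projectPoints(np.atleast_2d(np.array(X,float)),cv2.Rodrigues(np.array(p['R']))[0],np.array(p['t'],float),k,d)[0][:,0]
def at(p,uv,z):
    k,d=K(p); q=cv2.undistortPoints(np.array(uv,float).reshape(-1,1,2),k,d)[:,0]
    R=np.array(p['R']);t=np.array(p['t']); c=-R.T@t; r=np.c_[q,np.ones(len(q))]@R
    return c+r*((z-c[2])/r[:,2])[:,None]
E
python3 - <<'E'
from h import *
a,p=grab('top','t0.png'); b,q=grab('side','s0.png')
for x in (p,q): print(x['vfov'],-np.array(x['R']).T@x['t'],x['R'][2])
s=monitor.read_state(); print(s['clock'],s['position'],s['eef_rot'],s['width'])
E
```

```text
45.74351574992445 [0.30335894 0.01647881 1.07969878] [ 0.18483504 -0.01371003 -0.98267392]
47.985590119179875 [ 0.18987301 -1.09282578  0.50212532] [ 0.25950924  0.89792008 -0.35552002]
0.1 [0.13071425 0.55920655 0.20440583] [-3.60122411e-01 -3.12037596e+00  3.07833505e-03] 0.09409374246633234
```

View pics/t0.png

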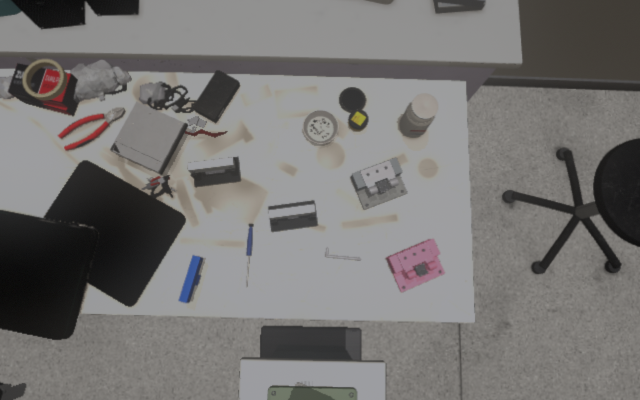

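View pics/s0.png

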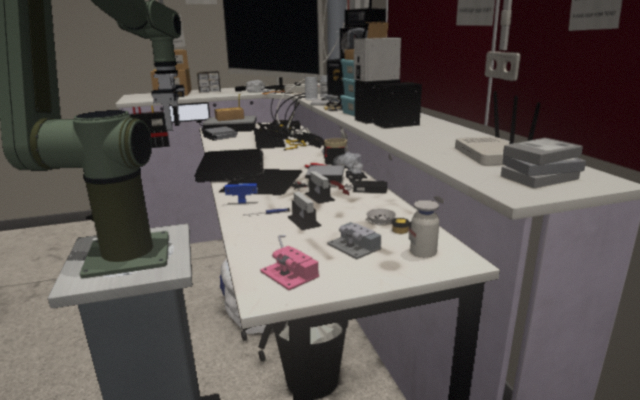

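The top view shows the stands at (215,171) and (293,216), the grey case edge at (380,184), the pink decoy at (416,265), the pin at (342,256), and the dish at (320,127). I'll enlarge these to tell the two rails apart.

Run:
```python
from h import *
t=cv2.imread('pics/t0.png'); s=cv2.imread('pics/s0.png'); R=lambda i,w,h:cv2.resize(i,(w,h),interpolation=cv2.INTER_CUBIC)
c=np.vstack([np.hstack([R(t[145:245,180:330],400,267),R(t[150:220,340:430],343,267)]),np.hstack([R(s[160:240,270:390],480,320),R(s[210:260,320:390],263,320)])]); cv2.imwrite('pics/z0.png',c)
p=load('t0.png'); print(at(p,[(215,171),(293,216),(380,184),(342,256),(320,127),(358,120),(250,240)],0.05).round(3))
```

```text
[[ 0.555  0.229  0.05 ]
 [ 0.458  0.052  0.05 ]
 [ 0.536 -0.139  0.05 ]
 [ 0.374 -0.056  0.05 ]
 [ 0.665 -0.002  0.05 ]
 [ 0.684 -0.089  0.05 ]
 [ 0.403  0.144  0.05 ]]
```

View pics/z0.png

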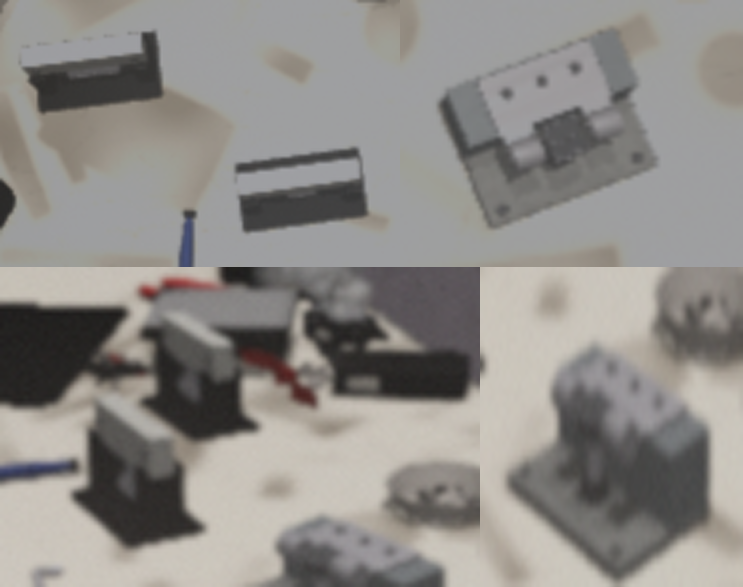

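Run:
```python
from h import *
p=load('t0.png'); q=load('s0.png'); s=cv2.imread('pics/s0.png')
S=6
big=[]
for name,o,cr in (('near',[(236,168),(360,150),(362,178),(238,196)],(280,185)),('far',[(21,48),(143,33),(145,53),(24,68)],(295,160))):
    uv=np.array(o)/2.6667+[180,145]; X=at(p,uv,.076); c=X.mean(0); d=X[1]-X[0]+X[2]-X[3]; yaw=np.arctan2(d[1],d[0])
    print(name,c.round(4),np.degrees(yaw).round(1),np.linalg.norm(d)/2)
    e=np.array([np.cos(yaw),np.sin(yaw),0]); n=np.array([-e[1],e[0],0])
    im0=cv2.resize(s[cr[1]:cr[1]+48,cr[0]:cr[0]+64],None,fx=S,fy=S,interpolation=cv2.INTER_CUBIC)
    row=[im0]
    for L in (24,44):
        im=im0.copy()
        def dr(P,col): cv2.polylines(im,[((proj(q,P)-cr+.5)*S).astype(int)],True,col,1)
        b=c-[0,0,.076]; z=np.array([0,0,1])
        for h in (.046,.076): dr([b+e*i*.05+n*j*.009+z*h for i,j in((1,1),(1,-1),(-1,-1),(-1,1))],(0,255,0))
        a=np.linspace(0,6.28,24)
        for i in (1,-1): dr([b+e*i*L/2000+n*.009*np.cos(t)+z*(.022+.009*np.sin(t)) for t in a],(0,0,255))
        row.append(im)
    big.append(np.hstack(row[:2] if 0 else row)[:, :])
o=np.vstack(big); cv2.imwrite('pics/z1.png',cv2.resize(o,(800,int(o.shape[0]*800/o.shape[1]))))
```

```text
near [0.4678 0.0536 0.076 ] -80.1 0.10060150614809825
far [0.5646 0.2332 0.076 ] -81.1 0.09952197656562285
```

View pics/z1.png

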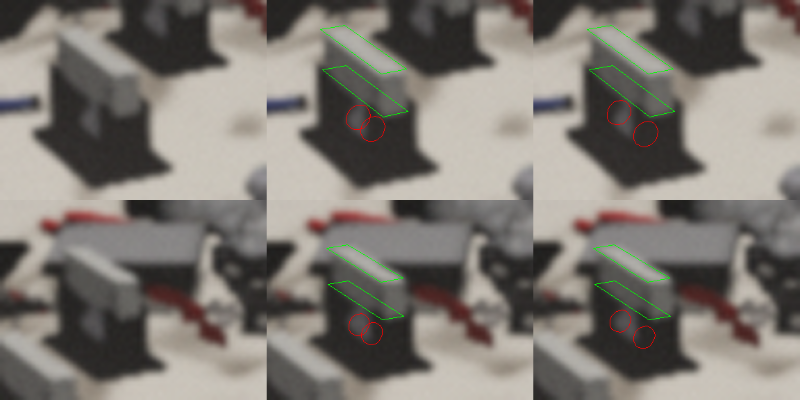

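Run:
```python
from h import *
s=monitor.read_state(); T=Ro.from_rotvec(s['eef_rot']).as_matrix(); print(T.round(3))
w=optics.camera_params('wrist'); Rw=np.array(w['R']); c=-Rw.T@w['t']
print('cam in tool',T.T@(c-s['position'])); print('cam axes in tool (rows)',(Rw@T).round(3), w['vfov'],w['k1'])
for P in ([.36,.13,.25],[.47,.055,.2]): print(T.T@(np.array(P)-s['position'])/.3)
```

```text
[[-0.974  0.228 -0.001]
 [ 0.228  0.974 -0.002]
 [ 0.    -0.002 -1.   ]]
cam in tool [ 0.06693994 -0.00032646 -0.17951881]
cam axes in tool (rows) [[-0.001  1.     0.   ]
 [-0.971 -0.001 -0.238]
 [-0.238 -0.001  0.971]] 63.68838597189223 -0.019127648208426412
[-1.07004287 -1.21928646 -0.14983076]
[-1.48406267 -1.37885844  0.01704228]
```

jog_arm(
  steps="-0.6 -0.58 0 0 0 0 -1;-0.6 -0.58 0 0 0 0 -1;-0.6 -0.58 0 0 0 0 -1;-0.6 -0.58 0 0 0 0 -1;-0.6 -0.58 0 0 0 0 -1",
)

```text
clock: 0.72
position: [0.2683, 0.3464, 0.2051]
eef_rot: [0.371, 3.12, -0.002]
ft_force: [0.1, 0.4, 0.7]
width: 0.0936
grasp_force: 0.0
```

jog_arm(
  steps="-0.6 -0.58 0 0 0 0 -1;-0.6 -0.58 0 0 0 0 -1;-0.6 -0.58 0 0 0 0 -1;-0.6 -0.58 0 0 0 0 -1;-0.6 -0.58 0 0 0 0 -1;-0.6 -0.58 0 0 0 0 -1",
)

```text
clock: 1.48
position: [0.4018, 0.14, 0.2051]
eef_rot: [-0.36, -3.12, -0.001]
ft_force: [0.1, 1.1, -0.6]
width: 0.0938
grasp_force: 0.0
```

Run:
```python
from h import *
im,p=grab('wrist','w1.png'); s=monitor.read_state(); print(s['clock'],s['position'],s['eef_rot'])
```

```text
1.525 [0.40149521 0.14047229 0.20509431] [-3.57118082e-01 -3.12002135e+00 -8.33801726e-04]
```

View pics/w1.png

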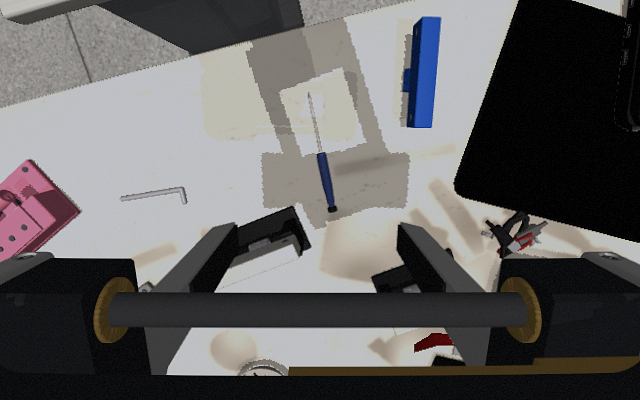

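The wrist view shows the near rail at (262,255) and the far rail at (400,280), both partly hidden by the fingers. I'll tilt the tool forward to see under the bars.

jog_arm(
  steps="0 0 0 0 -0.33 0 -1;0 0 0 0 -0.33 0 -1;0 0 0 0 -0.33 0 -1;0 0 0 0 -0.33 0 -1",
)

```text
clock: 2.02
position: [0.3983, 0.1411, 0.203]
eef_rot: [0.291, 2.613, -0.079]
ft_force: [-0.5, -0.5, -0.0]
width: 0.0939
grasp_force: 0.0
```

Run:
```python
from h import *
im,p=grab('wrist','w2.png'); s=monitor.read_state(); print(s['clock'],s['position'],s['eef_rot'])
```

```text
2.075 [0.40053698 0.14098531 0.20487958] [ 0.29416041  2.61118009 -0.07774169]
```

View pics/w2.png

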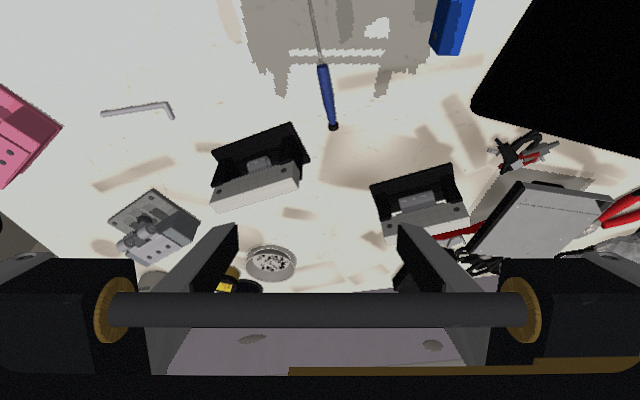

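Decisive view: the near rail's knuckle spans 247 to 270 px, about 26 mm, so it is the narrow one. The far rail's knuckle spans 396 to 436 px, about 44 mm. The narrow rail is therefore the near one. Next I'll hover over it with the fingers turned across the bar.

```bash
cat >> h.py <<'E'
def goal(P,yaw):
    s=monitor.read_state(); T=Ro.from_rotvec(s['eef_rot']); y=np.array([np.cos(yaw),np.sin(yaw),0]); z=np.array([0,0,-1.])
    G=Ro.from_matrix(np.c_[np.cross(y,z),y,z])
    print('shift',(T.inv().apply(np.array(P)-s['position'])/.3).round(3),'turn',((T.inv()*G).as_rotvec()/(np.pi/2)).round(3))
E
python3 - <<'E'
from h import *
goal([.468,.0536,.16],np.radians(9.9))
p=load('t0.png')
uv=(np.array([(522,152),(607,123)])-[400,0])/3.81+[340,150]; X=at(p,uv,.045); print(X, np.degrees(np.arctan2(*(X[1]-X[0])[[1,0]])))
E
```

```text
shift [-0.173 -0.234  0.27 ] turn [0.193 0.29  0.73 ]
[[ 0.52276656 -0.12202823  0.045     ]
 [ 0.54158707 -0.17223509  0.045     ]] -69.4510247487413
```

jog_arm(
  steps="-0.173 -0.234 0.27 0.193 0.29 0.73 -1;-0.173 -0.234 0.27 0.193 0.29 0.73 -1;-0.173 -0.234 0.27 0.193 0.29 0.73 -1;-0.173 -0.234 0.27 0.193 0.29 0.73 -1;-0.173 -0.234 0.27 0.193 0.29 0.73 -1;-0.173 -0.234 0.27 0.193 0.29 0.73 -1;-0.173 -0.234 0.27 0.193 0.29 0.73 -1;-0.173 -0.234 0.27 0.193 0.29 0.73 -1;-0.173 -0.234 0.27 0.193 0.29 0.73 -1",
)

```text
clock: 3.2
position: [0.4699, 0.0513, 0.1609]
eef_rot: [2.026, 2.4, 0.001]
ft_force: [-0.9, 0.6, -0.7]
width: 0.0938
grasp_force: 0.0
```

Run:
```python
from h import *
s=monitor.read_state(); im,p=grab('wrist','w3.png'); print(s['clock'],s['position'],s['eef_rot'])
```

```text
3.2 [0.46988353 0.05129654 0.16089875] [2.02553211e+00 2.39967815e+00 1.47164327e-03]
```

View pics/w3.png

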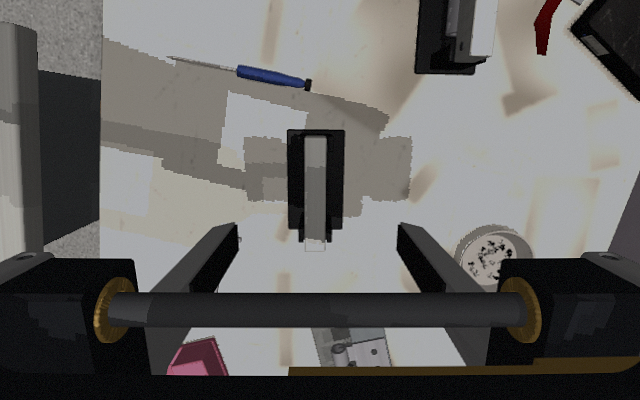

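The bar's top face runs from about (304..327,136) to about (306..326,242-250), upright in the image and centred between the fingers. I'll measure it numerically.

Run:
```python
from h import *
im=cv2.imread('pics/w3.png').mean(2); p=load('w3.png')
for r in (145,165,185,205,225,235): 
    print(r,im[r,298:334].astype(int))
print(im[126:145,315].astype(int)); print(im[228:260,315].astype(int))
```

```text
145 [  8  17   7   7   7  17  66 112 124 119 119 122 124 124 125 126 126 125
 125 127 126 123 125 125 126 127 127 111  67  22   9  15  17  19  20   9]
165 [ 15   9  16  17   8   5  56 107 121 120 117 120 122 123 124 125 123 123
 124 123 124 125 121 122 123 128 127  99  31  12  16  10  16  13  13  18]
185 [ 17  10   8   7   1   3  55  94  99  97  95  97  97  99  97 100  98  99
  98 100  97  99  99 100  97 102 102  77  12   8  18   6  13   9  16  17]
205 [  9   5  13   9   6   2  58 104 109  96  94  95  97  96 101  97  95  97
  97  98 100  97  97  96 100  99  97  73   5  13   9  10  11  15  13  16]
225 [ 17   1   9   0   0   0  48  87  94  97  97  96  96  96  98  96  96  96
  97  97 100  96  97  99  96 100  90  46   1   4   0   4   0  17  33  28]
235 [108  11  19  27  23  24  57  85  95  96  95  95  94  96  95  94  94  93
  97  96  97  96  96  95  99  97  86  52  23  18  24  28  22  81 148 173]
[125 127 126  57   5  13  24  14  11  35  66  85 116 129 125 126 124 124
 126]
[ 96  96  96  96  93  95  94  93  94  94  92 103 161 159 156 159 169 169
 171 168 169 171 166 150 171 170 170 168 168 169 170 167]
```

Run:
```python
from h import *
p=load('w3.png')
X=at(p,[(304.2,137),(326,137),(325,239.5),(304.2,239.5)],.076); print(X.round(4)); c=X.mean(0); d=X[3]-X[0]+X[2]-X[1]; print(c,np.linalg.norm(d)/2,np.linalg.norm(X[0]-X[1]),np.degrees(np.arctan2(d[1],d[0])))
goal([c[0],c[1],.042],np.arctan2(d[1],d[0])+np.pi/2)
# case axis forecast
goal([.533,-.147,.16],np.radians(20.5))
```

```text
[[0.4524 0.1014 0.076 ]
 [0.4698 0.1043 0.076 ]
 [0.4842 0.0172 0.076 ]
 [0.4663 0.0141 0.076 ]]
[0.46815446 0.05923421 0.076     ] 0.0883305851779525 0.017644601501428162 -80.75550154740039
shift [ 0.026 -0.001  0.396] turn [0.001 0.    0.005]
shift [-0.688  0.098  0.003] turn [ 0.001  0.    -0.12 ]
```

jog_arm(
  steps="-0.69 0.1 -0.1 0 0 -0.12 -1;-0.69 0.1 -0.1 0 0 -0.12 -1;-0.69 0.1 -0.1 0 0 -0.12 -1;-0.69 0.1 -0.1 0 0 -0.12 -1;-0.69 0.1 -0.1 0 0 -0.12 -1;-0.69 0.1 -0.1 0 0 -0.12 -1",
)

```text
clock: 4.0
position: [0.5325, -0.1465, 0.1906]
eef_rot: [1.792, 2.58, 0.001]
ft_force: [0.5, 0.6, -0.1]
width: 0.094
grasp_force: 0.0
```

Run:
```python
from h import *
s=monitor.read_state(); im,p=grab('wrist','w4.png'); print(s['clock'],s['position'],s['eef_rot'])
cv2.imwrite('pics/w4z.png',cv2.resize(im[100:260,220:420],(800,640))[:600])
```

```text
4.0 [ 0.53252385 -0.14645563  0.19059961] [1.79205901e+00 2.58026073e+00 1.32775412e-03]
```

View pics/w4z.png

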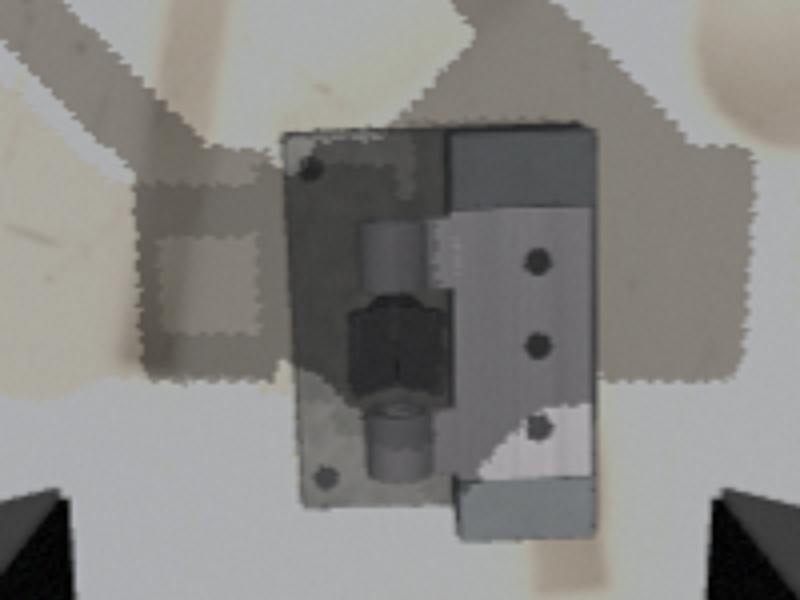

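Seen at 4x from crop origin (220,100): the base's left corners are at (284,133) and (303,507). The upper knuckle spans x 360..428 with its outer end at y 219. The lower knuckle spans x 365..434 with its outer end at y 483. The plunger V is at (397,346).

Run:
```python
from h import *
p=load('w4.png'); f=lambda a,z: at(p,(np.array(a)-1.5)/4+[220,100],z)
B=f([(284,133),(303,507)],.008); d=B[1]-B[0]; L=np.linalg.norm(d); e=d/L; n=np.array([-e[1],e[0],0])
print('base',L,np.degrees(np.arctan2(d[1],d[0])), B.mean(0)+.03*n)
Kn=f([(394,219),(399.5,483)],.046); k=Kn[1]-Kn[0]; print('kn',np.linalg.norm(k),np.degrees(np.arctan2(k[1],k[0])),Kn.mean(0))
Kx=f([(360,255),(428,255),(365,447),(434,447)],.042); print(Kx.round(4)); print('plunger',f([(397,346)],.038))
X=at(p,[(0,0)],0)
goal([.469,.0535,.2],np.radians(9.6))
```

```text
base 0.10892219718991278 -67.7627350366891 [ 0.53686106 -0.14750417  0.008     ]
kn 0.0695382801151806 -68.3746208129899 [ 0.53647858 -0.14852295  0.046     ]
[[ 0.5189 -0.1283  0.042 ]
 [ 0.5352 -0.1222  0.042 ]
 [ 0.5377 -0.1759  0.042 ]
 [ 0.5549 -0.1695  0.042 ]]
plunger [[ 0.53639614 -0.14803718  0.038     ]]
shift [ 0.697  0.035 -0.031] turn [ 0.    -0.     0.121]
```

jog_arm(
  steps="0.697 0.035 0 0 0 0.121 -0.4;0.697 0.035 0 0 0 0.121 -0.4;0.697 0.035 0 0 0 0.121 -0.4;0.697 0.035 0 0 0 0.121 -0.4;0.697 0.035 0 0 0 0.121 -0.4;0.697 0.035 0.1 0 0 0.121 -0.4;0.697 0.035 0.1 0 0 0.121 -0.4",
)

```text
clock: 4.92
position: [0.4682, 0.0515, 0.1587]
eef_rot: [-2.029, -2.395, 0.004]
ft_force: [-1.2, 0.2, -0.1]
width: 0.0657
grasp_force: 0.0
```

Run:
```python
from h import *
s=monitor.read_state(); print(s['position'],s['width']);goal([.469,.0535,.042],np.radians(9.6))
```

```text
[0.46819156 0.05152317 0.1587368 ] 0.06572078295158278
shift [0.006 0.005 0.389] turn [-0.002 -0.    -0.001]
```

jog_arm(
  steps="0.003 0.003 0.15 0 0 0 -0.4;0.006 0.005 0.28 0 0 0 -0.4;0.006 0.005 0.36 0 0 0 -0.4;0.006 0.005 0.389 0 0 0 -0.4;0.006 0.005 0.389 0 0 0 -0.4;0.006 0.005 0.389 0 0 0 1;0.006 0.005 0.389 0 0 0 1;0.006 0.005 0.389 0 0 0 1;0.006 0.005 0.389 0 0 0 1;0.006 0.005 0.389 0 0 0 1",
  squeeze=35,
)

```text
clock: 6.18
position: [0.4704, 0.0537, 0.044]
eef_rot: [-2.03, -2.397, 0.002]
ft_force: [-8.1, -1.1, 9.5]
width: 0.0192
grasp_force: 5.2
```

jog_arm(
  steps="0 0 0 0 0 0 1;0 0 0 0 0 0 1;0 0 0 0 0 0 1;0 0 0 0 0 0 1",
)

```text
clock: 6.68
position: [0.4697, 0.0536, 0.0439]
eef_rot: [-2.029, -2.396, 0.004]
ft_force: [-5.5, -0.9, 4.8]
width: 0.018
grasp_force: 35.0
```

jog_arm(
  steps="0 0 -0.06 0 0 0 1;0 0 -0.15 0 0 0 1;0 0 -0.25 0 0 0 1;0 0 -0.35 0 0 0 1;0 0 -0.4 0 0 0 1;0 0 -0.4 0 0 0 1;0 0 -0.4 0 0 0 1",
)

```text
clock: 7.55
position: [0.4703, 0.0539, 0.1626]
eef_rot: [-2.03, -2.396, 0.002]
ft_force: [-0.6, -1.3, -2.2]
width: 0.0176
grasp_force: 35.0
```

Run:
```python
from h import *
s=monitor.read_state(); print(s['clock'],s['position'],s['width'],s['ft_force'],s['grasp_force'])
im,p=grab('wrist','w5.png')
g=im.mean(2); print(g[150:300:3,316].astype(int))
goal([.5366,-.148,.16],np.radians(21.9))
```

```text
7.55 [0.47034442 0.05390355 0.16258874] 0.017606082319308793 [-0.6100412  -1.29684806 -2.17127498] 34.99679446220398
[ 30  67  66 126 134 132 131 134 132 133 131 131 132 132 130 130 103 106
 109 106 108 107 106 104 105 103 105 105 104 105 104 104 104 105 105 104
 103 104 104 103 102 103 102 102 103 103 101 105  24  29]
shift [-0.7    0.108  0.008] turn [-0.001 -0.    -0.138]
```

View pics/w5.png

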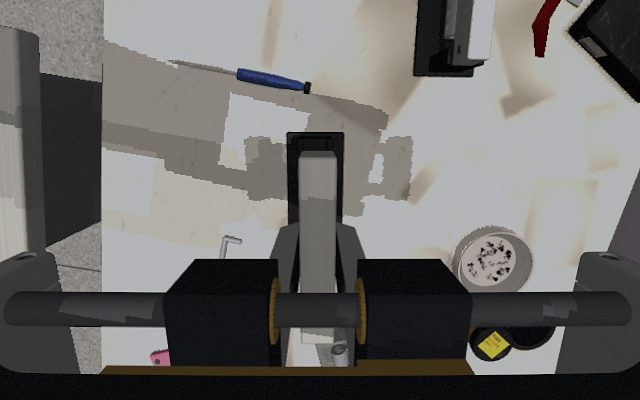

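The rail is held between the fingers, with its near end at about (318,153), and the stand below at (315,180) is empty. I'll check the rail's offset along the tool.

Run:
```python
from h import *
im=cv2.imread('pics/w5.png').mean(2);print(im[145:165,312].astype(int),im[145:165,326].astype(int)); print(im[330:350,316].astype(int))
p=load('w5.png'); s=monitor.read_state(); T=Ro.from_rotvec(s['eef_rot']).inv()
for zt in (.0321,): 
  z=s['position'][2]+zt-.0044
  for r in (152,158,342): print(r,T.apply(at(p,[(318,r)],z)-s['position']))
  for v in ((302,165),(335.5,165),(300,255),(336,255)): print(v,T.apply(at(p,[v],z)-s['position']))
```

```text
[ 16  18  17  18  17  26  69  65  68  69  65  67  94 113 124 134 131 131
 132 131] [ 10  13  14   5   8  20  69  69  69  66  67  67  95 113 125 131 129 131
 131 131]
[121 119 118 119 114 159 175 176 174 176 174 176 174 138 109 105 110 112
 121 151]
152 [[ 0.05187098  0.00197851 -0.02769803]]
158 [[ 0.0490467   0.00197767 -0.02769832]]
342 [[-0.05194021  0.00195045 -0.02770898]]
(302, 165) [[ 0.04572677 -0.00561949 -0.02768531]]
(335.5, 165) [[ 0.04571573  0.01028396 -0.02771329]]
(300, 255) [[-0.00034083 -0.00719999 -0.02768741]]
(336, 255) [[-0.00034647  0.01112595 -0.02771966]]
```

jog_arm(
  steps="-0.7 0.108 0 0 0 -0.138 1;-0.7 0.108 0 0 0 -0.138 1;-0.7 0.108 0 0 0 -0.138 1;-0.7 0.108 0 0 0 -0.138 1;-0.7 0.108 0 0 0 -0.138 1;-0.7 0.108 0 0 0 -0.138 1",
)

```text
clock: 8.35
position: [0.5369, -0.147, 0.1629]
eef_rot: [-1.758, -2.601, -0.001]
ft_force: [0.0, 0.9, -1.5]
width: 0.0178
grasp_force: 35.0
```

Run:
```python
from h import *
s=monitor.read_state(); print(s['clock'],s['position'],s['ft_force'])
goal([.5366,-.148,.09],np.radians(21.9))
grab('wrist','w6.png')
```

```text
8.35 [ 0.5369283  -0.14701224  0.16286309] [ 0.0106503   0.87278786 -1.49962152]
shift [-0.003 -0.002  0.243] turn [-0.    -0.001 -0.   ]
```

Rail is centred along the bar to within 1 mm. Now I'll descend slowly and watch the forces.

jog_arm(
  steps="-0.003 -0.002 0.12 0 0 0 1;-0.003 -0.002 0.2 0 0 0 1;-0.003 -0.002 0.24 0 0 0 1;-0.003 -0.002 0.255 0 0 0 1;-0.003 -0.002 0.27 0 0 0 1;-0.003 -0.002 0.28 0 0 0 1;-0.003 -0.002 0.28 0 0 0 1;-0.003 -0.002 0.28 0 0 0 1",
)

```text
clock: 9.4
position: [0.5382, -0.1493, 0.0807]
eef_rot: [1.758, 2.601, 0.001]
ft_force: [0.1, -0.3, -2.9]
width: 0.0178
grasp_force: 35.0
```

```bash
cat > r.py <<'E'
from h import *
s=monitor.read_state(); T=Ro.from_rotvec(s['eef_rot']).inv()
print(s['clock'],s['position'].round(4) if hasattr(s['position'],'round') else s['position'],'Ftool',T.apply(s['ft_force']).round(2),'Mtool',T.apply(s['ft_torque']).round(3))
goal([.5366,-.148,.063],np.radians(21.9))
E
python3 r.py; python3 -c "
from h import *
im,p=grab('side','s1.png'); q=proj(p,[[.5366,-.148,.05]])[0]; print(q); u,v=q.astype(int)
w,_=grab('wrist','w7.png')
a=cv2.resize(im[v-50:v+50,u-50:u+50],(400,400),interpolation=cv2.INTER_CUBIC); cv2.imwrite('pics/z7.png',np.hstack([a,cv2.resize(w[140:340,220:420],(400,400))]))"
```

```text
9.4 [ 0.5382 -0.1493  0.0807] Ftool [-0.28 -0.03  2.86] Mtool [ 0.041 -0.03   0.097]
shift [ 0.006 -0.003  0.059] turn [ 0.001  0.001 -0.   ]
[350.6607072  229.19954889]
```

View pics/z7.png

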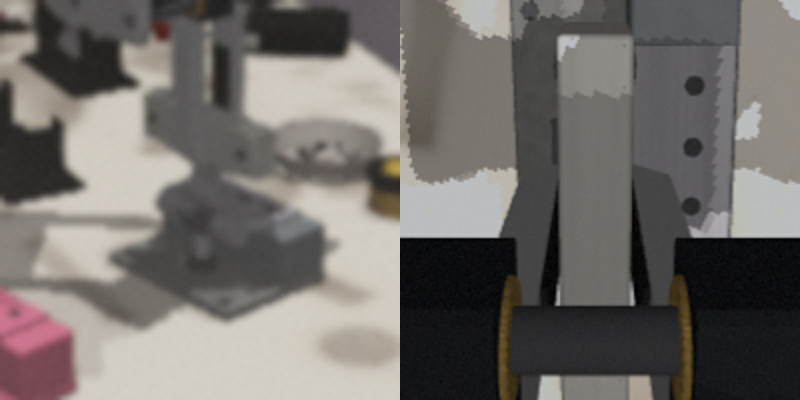

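The side crop shows the rail upright over the case. In the wrist crop the bar spans panel x 557 to 632, parallel to the base edge at x≈513 and the block's right edge at x≈735. I'll check the offset numerically.

Run:
```python
from h import *
p=load('w7.png'); s=monitor.read_state(); T=Ro.from_rotvec(s['eef_rot']).inv()
f=lambda x,y,z:T.apply(at(p,[((x-400)/2+220,y/2+140)],z)-s['position'])[0].round(4)
ztop=s['position'][2]+.003+.030
print('bar',f(557,60,ztop),f(632,60,ztop),'end',f(595,36,ztop)); print('base L',f(513,70,.008),f(518,140,.008),'block R',f(736,60,.043),f(735,150,.043))
print('holes',[f(694,y,.043) for y in (85,147,205)],'leaf end',f(690,45,.043))
```

```text
bar [ 0.0439 -0.0074 -0.0331] [ 0.0439  0.0099 -0.033 ] end [ 0.0494  0.0014 -0.0331]
base L [ 0.023  -0.0311  0.0725] [-0.0059 -0.0299  0.0726] block R [0.0325 0.0495 0.0376] [0.0005 0.0508 0.0377]
holes [array([0.0239, 0.0355, 0.0376]), array([0.0016, 0.0363, 0.0377]), array([-0.0202,  0.0371,  0.0377])] leaf end [0.0377 0.0336 0.0376]
```

jog_arm(
  steps="0.006 -0.005 0 0 0 -0.013 1;0.006 -0.005 0.01 0 0 -0.013 1;0.006 -0.005 0.02 0 0 -0.013 1;0.006 -0.005 0.03 0 0 -0.013 1;0.006 -0.005 0.03 0 0 -0.013 1;0.006 -0.005 0.03 0 0 -0.013 1",
)

```text
clock: 10.25
position: [0.5355, -0.1481, 0.0715]
eef_rot: [1.732, 2.62, -0.0]
ft_force: [-1.2, -1.0, 0.5]
width: 0.0181
grasp_force: 35.0
```

```bash
python3 r.py
```

```text
10.25 [ 0.5355 -0.1481  0.0715] Ftool [-0.44 -1.54 -0.5 ] Mtool [0.521 0.068 0.038]
shift [-0.001  0.003  0.028] turn [0.    0.001 0.013]
```

jog_arm(
  steps="0 -0.002 0.008 0 0 0 1;0 -0.002 0.015 0 0 0 1;0 -0.002 0.022 0 0 0 1;0 -0.002 0.027 0 0 0 1;0 -0.002 0.027 0 0 0 1;0 -0.002 0.027 0 0 0 1",
)

```text
clock: 11.0
position: [0.5354, -0.1484, 0.0641]
eef_rot: [1.732, 2.619, 0.0]
ft_force: [-3.9, 0.1, 8.3]
width: 0.018
grasp_force: 35.0
```

```bash
python3 r.py
```

```text
11.0 [ 0.5354 -0.1484  0.0641] Ftool [ 1.62 -3.52 -8.35] Mtool [ 0.81   0.408 -0.051]
shift [-0.     0.004  0.004] turn [0.001 0.001 0.013]
```

jog_arm(
  steps="0 -0.003 0 0 0 0 1;0 -0.003 0.003 0 0 0 1;0 -0.003 0.003 0 0 0 1;0 -0.003 0.003 0 0 0 1",
)

```text
clock: 11.5
position: [0.5352, -0.1487, 0.0638]
eef_rot: [1.731, 2.618, 0.001]
ft_force: [-3.3, 0.8, 9.4]
width: 0.0179
grasp_force: 35.0
```

```bash
python3 r.py
```

```text
11.5 [ 0.5352 -0.1487  0.0638] Ftool [ 2.02 -2.69 -9.44] Mtool [0.708 0.544 0.038]
shift [0.    0.005 0.003] turn [0.001 0.001 0.013]
```

jog_arm(
  steps="0.003 -0.003 0.003 0 0 0 1;0.003 -0.003 0.005 0 0 0 1;0.003 -0.003 0.005 0 0 0 1;0.003 -0.003 0.005 0 0 0 1",
)

```text
clock: 12.0
position: [0.5351, -0.1487, 0.0637]
eef_rot: [1.73, 2.616, 0.002]
ft_force: [-4.1, 1.8, 14.6]
width: 0.0177
grasp_force: 35.0
```

```bash
python3 r.py
python3 - <<'E'
from h import *
im,p=grab('wrist','w8.png'); s=monitor.read_state(); T=Ro.from_rotvec(s['eef_rot']).inv()
g=im.mean(2)
print([int(v) for v in g[150:200,318]]); print(g[175,265:345].astype(int).tolist()); print(g[195,265:345].astype(int).tolist())
E
```

```text
12.0 [ 0.5351 -0.1487  0.0637] Ftool [  3.25  -3.02 -14.62] Mtool [ 0.775  0.652 -0.004]
shift [0.    0.005 0.002] turn [0.003 0.002 0.013]
[85, 66, 68, 71, 69, 68, 71, 100, 120, 128, 140, 138, 138, 138, 138, 138, 136, 137, 137, 138, 138, 135, 136, 140, 139, 136, 137, 137, 138, 135, 137, 136, 136, 138, 137, 138, 138, 136, 129, 109, 111, 110, 111, 110, 111, 109, 109, 107, 111, 110]
[115, 117, 117, 117, 116, 117, 118, 117, 118, 116, 117, 112, 86, 63, 68, 68, 69, 68, 71, 70, 70, 72, 73, 74, 73, 72, 71, 71, 73, 72, 74, 72, 54, 67, 108, 123, 131, 132, 133, 130, 129, 131, 133, 134, 134, 136, 135, 135, 136, 138, 137, 138, 138, 136, 136, 140, 137, 137, 137, 137, 137, 134, 137, 137, 137, 138, 138, 138, 139, 134, 119, 97, 58, 91, 95, 94, 93, 94, 93, 95]
[119, 117, 119, 117, 116, 118, 118, 118, 116, 117, 116, 120, 104, 59, 67, 71, 71, 70, 70, 68, 69, 66, 67, 69, 67, 71, 72, 70, 70, 74, 73, 71, 71, 74, 85, 100, 107, 108, 109, 105, 107, 108, 108, 108, 109, 109, 110, 110, 111, 111, 112, 110, 110, 109, 109, 110, 111, 111, 112, 110, 109, 111, 108, 110, 110, 109, 110, 112, 110, 106, 92, 98, 115, 94, 94, 91, 94, 90, 92, 94]
```

```bash
python3 -c "
from h import *
print(ticket.close_job())"
```

```text
the job is handed in; nothing more can be done
None
```

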